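# Put the shelf-pin drilling jig back in the jig rack

### The job

Put the dark drilling jig that lies flat on the bench back into the empty slot of the jig rack, standing on one of its long edges, pushed fully home and sticking out about equally at both ends. Tip it up in the V-cradle first and leave it lying there on a slope while you change your grip, then take it by its upper edge and keep hold of it until it is down at the bottom of the slot. Leave the other jigs, the glue bottle and the tape measure as they are.

Things in the scene. Friction and masses are not known exactly. Their poses are not given: they have to be found in the camera images.
- jig_center (a point): centre of the drilling jig, the loose thing to put away: a flat dark brown phenolic plate 240 mm long (its x), 62 mm wide (its y), 12 mm thick (its z), about 0.25 kg, square edges, two rows of small steel bushes flush in both faces; alike either way up and either way round. It starts flat on the bench, so its centre is 6 mm up.
- cradle: V-cradle, fixed: two pale plywood saddles, each 18 mm thick and 116 mm wide, on a brown base strip 210 x 100 x 12 mm. Origin under its middle, at bench height; x along the V. The saddles are centred 85 mm either side of the origin along x, so the 152 mm between them is open for fingers down to the base strip.
- cradle_v (a point): point on the bottom line of the cradle's V, half-way along, 75 mm above the bench; x along the V, y level across it, z up. The V's two faces slope at 45 degrees; it is 80 mm wide at its top, 40 mm above this point. A jig laid in it rests flat on one face with its lower long edge against the other face, and stays there.
- rack: base board of the jig rack, fixed: 215 mm (x) by 176 mm (y), 12 mm high, origin under its middle at bench height. On it stand three equal pale plywood blocks, each with one slot along x, 48 mm from slot to slot; two slots hold other jigs, one is empty, in varying order. The flat tops of the blocks are 62 mm above the bench.
- slot_floor (a point): centre of the floor of the empty slot, 28 mm above the bench; x along the slot, y across it, z up. The slot is 14 mm wide, 34 mm deep, 190 mm long, open at the top and both ends; its mouth is chamfered by 3 mm on both sides.
- hinge_jig: bystander standing on edge in another slot of the rack: a brown fibreboard hinge template 200 mm long, 9 mm thick, 66 mm high; origin at the middle of its underside
- spacer: bystander standing on edge in another slot of the rack: a white melamine spacer strip 170 mm long, 12 mm thick, 60 mm high; origin at the middle of its underside
- glue: bystander: a cream glue bottle 58 mm across and 170 mm high standing on the bench; origin at the middle of its underside
- tape: bystander: a yellow tape measure 75 x 36 x 66 mm standing on the bench; origin at the middle of its underside
Things that resemble listed ones, but are neither listed nor needed, are in the scene too. Leave any blue or turquoise look-alike of the part that bears jig_center alone.

How it is judged:
By the outcome, as a careful person would: the job done as asked, in the order asked, and still so for the second after the job is handed in, with the robot touching nothing.
It also fails if it takes over 69 s, if anything falls off the work surface, if the arm or the gripper's body presses on something with over 40 N, if the wrist force passes 120 N, or if a joint passes its speed limit or range.

### The arm

A 6-joint arm with a two-finger parallel gripper is mounted at the origin on the work surface. World frame = base frame: x ahead of the robot, y to its left, z up, the work surface at z = 0. Lengths are in mm, angles in rad, forces in N, time in s.
With the tool pointing down it reaches from about 350 to 775 mm from the base axis. Payload 7.3 kg.
Tool frame: the origin (TCP) lies between the finger pads; the fingertips stand 14 mm ahead of it and the grasp point (between the pads) lies 5 mm behind it; z points along the fingers, y is the line along which they close (so a half turn about z gives the same grasp; the last joint's range is limited). The gripper opens to 92 mm and grips with 3 to 60 N. Pads are 19 mm wide; open, the fingers measure 130 mm over their backs; the gripper's body (75 mm by 190 mm) begins 47 mm behind the grasp point.
Start: joints at [1.043, 0.342, 1.524, -0, 1.275, -0.146], TCP at [195.597, 487.222, 240.741] pointing down, gripper open.
Joint ranges: [-2.53, 2.53], [-0.77, 2.02], [0.04, 2.7], [-1, 4.14], [0.28, 2.66], [-3.11, 3.11]. Speed limits (rad/s): [2.57, 2.57, 3.14, 3.14, 3.14, 3.14].

### API

Orientations are given as [roll, pitch, yaw] about the fixed x, y, z axes, in that order (R = Rz(yaw) Ry(pitch) Rx(roll)).
In Python, from plant import get_obs, cams, close_job gives the robot as it stands. The module is installed in compiled form; this text tells all that it offers.
- The arm moves only by the shell command python3 -m creep 'ROWS'. ROWS is JSON, a list of rows, each an object of numbers: "hand": the opening, from 0 (shut) to 1 (fully open); "tx", "ty", "tz": the shift along the tool's x, y, z in m; "spin": the turn about the tool's z in degrees. In form: [{"hand": .., "tx": .., "ty": .., "tz": .., "spin": ..}, ...]. A call has 1 to 5 rows; each row shifts and turns the commanded pose from where the row before left it, along the tool's axes as they then stand; what a row does not reach is not made up. A row lasts 1/8 s, in which the tool goes at most 62.5 mm and 10.7 degrees, less where a joint would pass 70% of its speed; a pose out of reach is approached as far as the arm can. A call is refused whole if a number of a shift passes 0.0625 or a number of a turn 10.7, either way. A call with a gripper value outside its range is refused whole. The fingers move at their own pace and stop on an object; the grip force is fixed at half the most. Time passes only in rows, so rows that do not move let the fingers close. It gives the time, the measured TCP pose, the force, the opening and the grip force at its end, in the units of the state.
- get_obs(): the state, without advancing time (a new reading comes with each control period).
- cams.capture(name): name is "side" or "top" or "wrist"; returns a dict with "color" (480x640x3 uint8, red, green, blue), "K" (3x3 intrinsics, pixels), "k1" (the pictures are not rectified: a ray, as slopes to the right and down, at radius r is drawn at 1 + k1 r^2 times it, then the intrinsics apply), "R" (3x3) and "t" (3): a world point X has camera coordinates R X + t. Camera axes: x right, y down, z forward; pixel columns grow to the right and rows downward; lengths in mm; the calibration is good to about 2 mm. A picture is of the moment at which its call begins. There is no depth.
- close_job(): hands the job in; it is judged then, once.
The state is a dict: "time": time; "joint_positions": joint angles; "dq": joint speeds; "tau": joint torques, N m; "tool_pos": TCP position; "tcp_rot": TCP orientation; "contact_force": force on the tool from outside, world axes, zero at the start; "moment": the same for the moment, N m; "grip_width": finger opening in mm; "finger_force": force on a finger pad.
Only numpy, scipy, OpenCV 4.12 (cv2) and the standard library are available. Lean on these libraries where they do the work, as an engineer would, in place of code of your own. Each camera call takes 0.05 s, during which the arm holds its last target. There are 200 camera calls.

## Working session

There is one attempt and no reset: what is moved stays moved. The work goes in short steps, Python scripts to look and compute and a shell command to move; the robot and the scene stay as the last step left them, time stands still between calls to the robot, and variables do not carry over. Pictures are saved under pics/ and viewed, at most 10 in all, crops included, and the job is handed in when it is done.

```bash
mkdir -p pics; cat > h.py <<'E'
import numpy as np, cv2
from plant import get_obs, cams, close_job
from scipy.spatial.transform import Rotation as Ro
def snap(n,f=None):
    c=cams.capture(n)
    if f: cv2.imwrite(f'pics/{f}.png',c['color'][:,:,::-1])
    np.savez(f'pics/{f or n}.npz',**c)
    return c
def proj(c,X):
    X=np.atleast_2d(X); p=X@np.array(c['R']).T+np.array(c['t']).ravel(); s=p[:,:2]/p[:,2:]
    s=s*(1+float(c['k1'])*(s**2).sum(1,keepdims=True)); K=np.array(c['K'])
    return s@K[:2,:2].T+K[:2,2]
def ray(c,uv):
    K=np.array(c['K']);R=np.array(c['R']);t=np.array(c['t']).ravel()
    d=(np.array(uv,float)-K[:2,2])/[K[0,0],K[1,1]]; s=d.copy()
    for _ in range(20): s=d/(1+float(c['k1'])*(s@s))
    return -R.T@t, R.T@np.array([s[0],s[1],1])
def atz(c,uv,z):
    o,d=ray(c,uv); return o+d*(z-o[2])/d[2]
def tri(cs,uvs):
    A=0;b=0
    for c,u in zip(cs,uvs):
        o,d=ray(c,u); d=d/np.linalg.norm(d); P=np.eye(3)-np.outer(d,d); A=A+P;b=b+P@o
    return np.linalg.solve(A,b)
def load(f): return dict(np.load(f'pics/{f}.npz'))
E
python3 - <<'E'
from h import *
for n in('top','side'):
    c=snap(n,n+'0'); print(n,-np.array(c['R']).T@np.array(c['t']).ravel(),c['R'][2],c['K'][0],c['k1'])
print(get_obs())
E
```

```text
top [ 361.22552629  -57.65771871 1519.95103343] [ 0.10062667 -0.01417891 -0.99482322] [605.60060038   0.         318.46345061] -0.15788594607625195
side [ 393.6355062  -914.52269609 1101.16053053] [ 0.08529709  0.64482571 -0.75955527] [451.385263     0.         321.80272542] -0.01888630992190591
{'time': 0.1, 'joint_positions': array([ 1.04298664e+00,  3.42631066e-01,  1.52492340e+00, -1.94387819e-06,
        1.27536872e+00, -1.46009425e-01]), 'dq': array([-0.00156758, -0.00228271, -0.00190355, -0.00112053,  0.00157674,
        0.00112091]), 'tau': array([ 2.09625352e-03, -4.32003343e+01, -2.44694996e+01,  7.20845629e-02,
        5.26345137e-02, -7.35633830e-05]), 'tool_pos': array([195.42395097, 486.91021494, 240.12517691]), 'tcp_rot': array([-3.14027600e+00, -1.91742577e-04,  2.75979284e+00]), 'contact_force': array([ 0.26854065,  0.48979163, -0.12941519]), 'moment': array([ 0.04461251, -0.00748752,  0.01080005]), 'finger_force': 0.0, 'grip_width': 91.70288184156752}
```

View pics/top0.png

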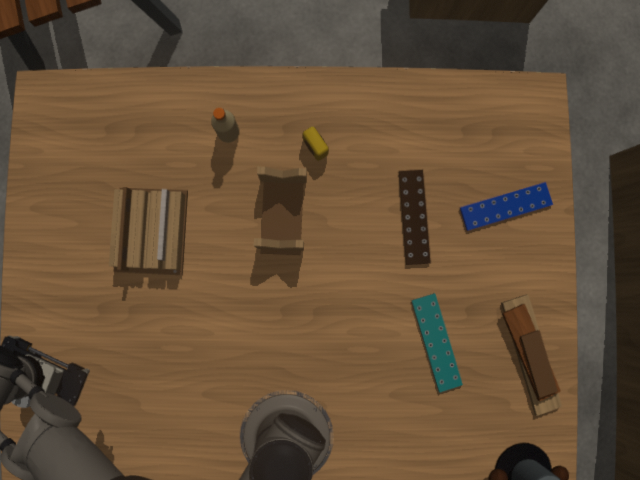

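View pics/side0.png

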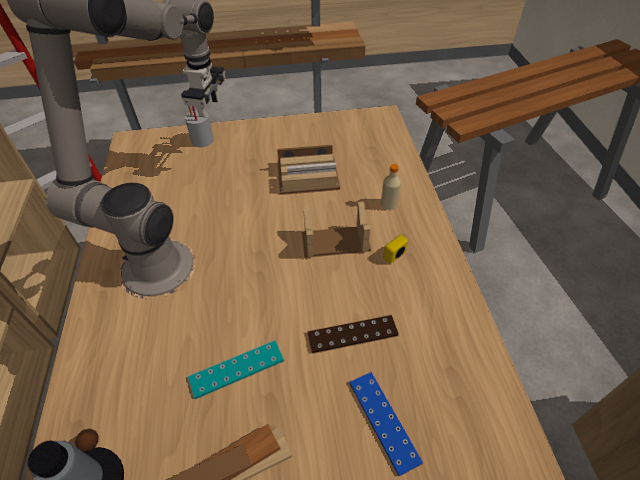

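The top view shows the dark jig at about (414,217), the cradle at (281,208) and the rack at (150,230). The hinge jig is in the left slot, the spacer in the right, so the middle slot looks empty. The turquoise and blue plates are look-alikes. Next I'll zoom in to measure.

```bash
python3 - <<'E'
from h import *
t=load('top0');s=load('side0')
def crop(c,u0,v0,w,h,k): 
    return cv2.resize(c['color'][v0:v0+h,u0:u0+w,::-1],None,fx=k,fy=k,interpolation=cv2.INTER_CUBIC)
im=np.zeros((600,800,3),np.uint8)
def put(a,x,y): im[y:y+a.shape[0],x:x+a.shape[1]]=a
put(crop(t,105,180,90,98,4),0,0)      # 360x392
put(crop(t,250,160,60,98,4),365,0)    # 240x392
put(crop(s,272,142,72,52,4),0,395)    # 288x208 
put(crop(s,298,198,80,51,4)[:204],300,395)    # 320x204
cv2.imwrite('pics/zoom.png',im)
for n,c in(('top',t),('side',s)):
    I=c['color'].astype(int); g=((I.max(2)<75)&(I[:,:,0]>=I[:,:,2])).astype(np.uint8)
    box=(395,165,40,108) if n=='top' else (300,310,105,47)
    m=np.zeros_like(g);x,y,w,h=box;m[y:y+h,x:x+w]=g[y:y+h,x:x+w]
    m=cv2.morphologyEx(m,cv2.MORPH_CLOSE,np.ones((9,9)))
    cs=max(cv2.findContours(m,0,2)[0],key=cv2.contourArea); r=cv2.minAreaRect(cs); print(n,r)
    P=np.array([atz(c,p,12) for p in cs[:,0].astype(float)])[:,:2].astype(np.float32)
    print(cv2.minAreaRect(P)); 
E
```

```text
Traceback (most recent call last):
ValueError: could not broadcast input array from shape (208,288,3) into shape (205,288,3)
```

```bash
python3 - <<'E'
from h import *
t=load('top0');s=load('side0')
def crop(c,u0,v0,w,h,k): 
    return cv2.resize(c['color'][v0:v0+h,u0:u0+w,::-1],None,fx=k,fy=k,interpolation=cv2.INTER_CUBIC)
im=np.zeros((600,800,3),np.uint8)
def put(a,x,y): im[y:y+a.shape[0],x:x+a.shape[1]]=a
put(crop(t,105,180,90,98,4),0,0)      # 360x392
put(crop(t,250,160,60,98,4),365,0)    # 240x392
put(crop(s,272,142,72,51,4),0,395)
put(crop(s,298,200,80,51,4),300,395)
cv2.imwrite('pics/zoom.png',im)
for n,c in(('top',t),('side',s)):
    I=c['color'].astype(int); g=((I.max(2)<75)&(I[:,:,0]>=I[:,:,2])).astype(np.uint8)
    box=(395,165,40,108) if n=='top' else (300,310,105,47)
    m=np.zeros_like(g);x,y,w,h=box;m[y:y+h,x:x+w]=g[y:y+h,x:x+w]
    m=cv2.morphologyEx(m,cv2.MORPH_CLOSE,np.ones((9,9)))
    cs=max(cv2.findContours(m,0,2)[0],key=cv2.contourArea); r=cv2.minAreaRect(cs); print(n,r)
    P=np.array([atz(c,p,12) for p in cs[:,0].astype(float)])[:,:2].astype(np.float32)
    print(cv2.minAreaRect(P)); 
E
```

```text
top ((413.57586669921875, 218.12493896484375), (96.51240539550781, 25.733373641967773), 85.31410217285156)
((547.9454956054688, -319.1806640625), (245.72035217285156, 65.9910888671875), 3.8794214725494385)
side ((352.40386962890625, 333.51922607421875), (21.57277488708496, 88.05614471435547), 78.69007110595703)
((550.6846313476562, -324.0892639160156), (238.97926330566406, 64.79273223876953), 3.99166202545166)
```

View pics/zoom.png

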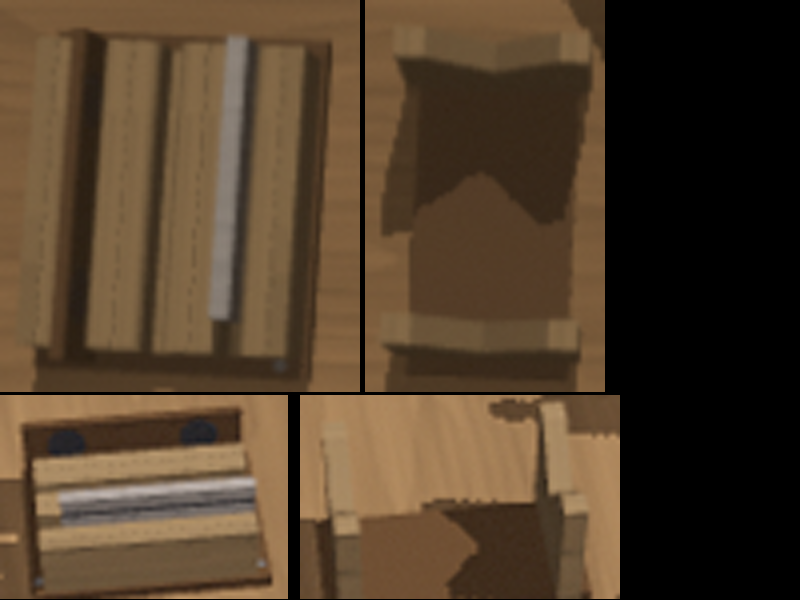

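The zoom shows the rack's middle slot as the dark band at about (146,190)–(142,268) in the top view. The cradle saddles are near (281,172) and (279,245). I'll work out rough positions, then look closer with the wrist camera on the way to the jig.

```bash
cat >> h.py <<'E'
def go(X,yaw=None):
    "tool-frame move to world TCP X (mm), yaw of long axis deg (tool x, mod 180); from measured pose"
    o=get_obs(); R=Ro.from_euler('xyz',o['tcp_rot']).as_matrix(); d=R.T@(np.array(X)-o['tool_pos'])
    y=np.degrees(o['tcp_rot'][2]); s=0
    if yaw is not None: s=-((yaw-y+90)%180-90)
    print('t=%.1f pos'%o['time'],o['tool_pos'].round(1),'yaw %.1f'%y,'-> tool shift mm',d.round(1),'spin deg %.1f'%s,'q6 %.2f'%o['joint_positions'][5])
E
python3 - <<'E'
from h import *
t=load('top0')
for n,u,z in [('slot a',(146,190.5),62),('slot b',(142,267.5),62),('base a',(187.5,190),12),('base b',(182,274.5),12),('crA',(281.5,173),85),('crB',(279.5,244.5),85)]: print(n,atz(t,u,z).round(0))
go([480,300,330],180)
E
```

```text
slot a [606. 346.  62.]
slot b [416. 350.  62.]
base a [616. 253.  12.]
base b [402. 261.  12.]
crA [646.  11.  85.]
crB [473.  14.  85.]
t=0.1 pos [195.4 486.9 240.1] yaw 158.1 -> tool shift mm [-333.7  -67.5  -89.8] spin deg -21.9 q6 -0.15
```

```bash
python3 -m creep '[{"hand":1,"tz":-0.05,"spin":-10.7},{"hand":1,"tz":-0.04,"spin":-10.7},{"hand":1,"tx":-0.055,"ty":-0.026},{"hand":1,"tx":-0.055,"ty":-0.026},{"hand":1,"tx":-0.055,"ty":-0.026}]'; python3 -m creep '[{"hand":1,"tx":-0.055,"ty":-0.026},{"hand":1,"tx":-0.055,"ty":-0.026},{"hand":1},{"hand":1}]'
python3 - <<'E'
from h import *
c=snap('wrist','w1'); print((-np.array(c['R']).T@np.array(c['t']).ravel()).round(0),np.array(c['R']).round(2),c['K'][0]); go([560,13,330],180)
E
```

```text
[128. 514. 383.] [[ 0.37  0.93 -0.  ]
 [ 0.89 -0.36  0.27]
 [ 0.25 -0.1  -0.96]] [366.8561262    0.         323.40200757]
t=0.1 pos [195.4 487.  240.2] yaw 158.1 -> tool shift mm [-514.9 -304.1  -89.5] spin deg -21.9 q6 -0.15invalid input at $[0]: expected keys hand, tx, ty, tz, spin
invalid input at $[0]: expected keys hand, tx, ty, tz, spin
```

View pics/w1.png

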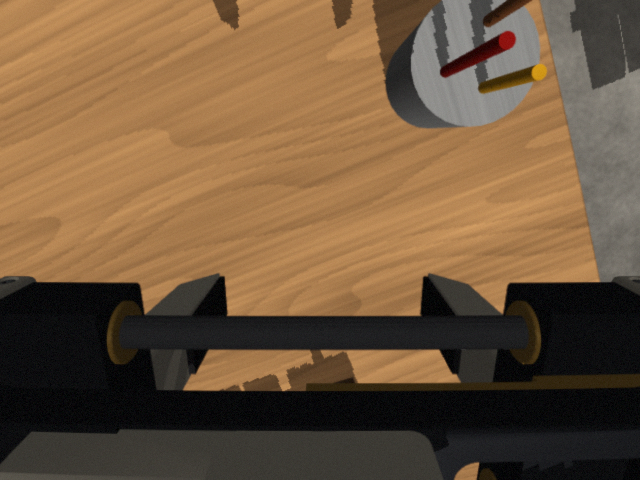

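Refused: every key has to be given, so no motion happened. The picture shows the wrist camera's lower half blocked by the gripper, leaving rows 0–270 usable.

```bash
python3 -m creep '[{"hand":1,"tx":0,"ty":0,"tz":-0.05,"spin":-10.7},{"hand":1,"tx":0,"ty":0,"tz":-0.04,"spin":-10.7},{"hand":1,"tx":-0.05,"ty":-0.018,"tz":0,"spin":-0.5},{"hand":1,"tx":-0.05,"ty":-0.018,"tz":0,"spin":0},{"hand":1,"tx":-0.05,"ty":-0.018,"tz":0,"spin":0}]'; python3 -m creep '[{"hand":1,"tx":-0.05,"ty":-0.018,"tz":0,"spin":0},{"hand":1,"tx":-0.05,"ty":-0.018,"tz":0,"spin":0},{"hand":1,"tx":-0.05,"ty":-0.018,"tz":0,"spin":0},{"hand":1,"tx":-0.05,"ty":-0.018,"tz":0,"spin":0},{"hand":1,"tx":-0.05,"ty":-0.018,"tz":0,"spin":0}]'; python3 -m creep '[{"hand":1,"tx":0,"ty":0,"tz":0,"spin":0}]'
python3 - <<'E'
from h import *
c=snap('wrist','w2'); go([640,13,330],180)
E
```

```text
time: 0.78
tool_pos: [346.7, 432.2, 330.6]
tcp_rot: [-3.142, -0.0, -3.141]
contact_force: [0.4, 1.6, 0.4]
grip_width: 92.0
finger_force: 0.0
time: 1.4
tool_pos: [596.9, 342.2, 330.3]
tcp_rot: [-3.142, -0.001, -3.141]
contact_force: [0.7, 0.8, 0.3]
grip_width: 91.6
finger_force: 0.0
time: 1.52
tool_pos: [598.5, 340.4, 327.8]
tcp_rot: [-3.14, -0.003, 3.137]
contact_force: [-0.5, 0.5, -0.9]
grip_width: 91.8
finger_force: 0.0
t=1.6 pos [596.7 341.8 328.7] yaw 179.9 -> tool shift mm [ -44.  -328.7   -1.1] spin deg -0.1 q6 -1.16
```

View pics/w2.png

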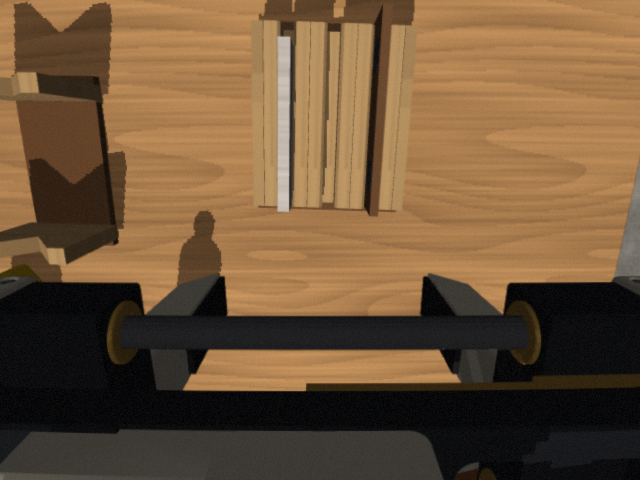

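w2: rack at (330,115), with the empty slot the middle one at u≈333 (v 25–208), spacer left at u=284, hinge jig right at u=380. The cradle is at the left edge.

```bash
python3 -m creep '[{"hand":1,"tx":0,"ty":-0.05,"tz":0,"spin":0},{"hand":1,"tx":0,"ty":-0.05,"tz":0,"spin":0},{"hand":1,"tx":0,"ty":-0.02,"tz":0,"spin":0},{"hand":1,"tx":0,"ty":0,"tz":0,"spin":0}]' >/dev/null; python3 -c "
from h import *
snap('wrist','w3')"; python3 -m creep '[{"hand":1,"tx":-0.01,"ty":-0.05,"tz":0,"spin":0},{"hand":1,"tx":-0.01,"ty":-0.05,"tz":0,"spin":0},{"hand":1,"tx":-0.01,"ty":-0.05,"tz":0,"spin":0},{"hand":1,"tx":-0.01,"ty":-0.05,"tz":0,"spin":0},{"hand":1,"tx":0,"ty":0,"tz":0,"spin":0}]'
python3 - <<'E'
from h import *
snap('wrist','w4'); go([548,-320,330],3.9)
a=load('w3')['color'];b=load('w4')['color']; a2=load('w2')['color']
k=lambda c,u,v,w,h,f:cv2.resize(c[v:v+h,u:u+w,::-1],None,fx=f,fy=f,interpolation=cv2.INTER_CUBIC)
im=np.zeros((600,800,3),np.uint8)
im[:270,:400]=a[:270,240:640,::-1]; im[:270,400:800]=b[:270,120:520,::-1]
q=k(a2,290,10,80,40,4); im[275:275+160,:320]=q
q=k(a2,290,180,80,40,4); im[436:596,:320]=q
cv2.imwrite('pics/m.png',im)
E
```

```text
time: 2.75
tool_pos: [636.4, 21.4, 330.0]
tcp_rot: [-3.142, -0.001, 3.139]
contact_force: [-0.2, 0.5, -0.3]
grip_width: 91.9
finger_force: 0.0
t=2.8 pos [636.1  23.4 330.1] yaw 180.0 -> tool shift mm [ 8.800e+01 -3.434e+02 -1.000e-01] spin deg -3.9 q6 -1.65
```

View pics/m.png

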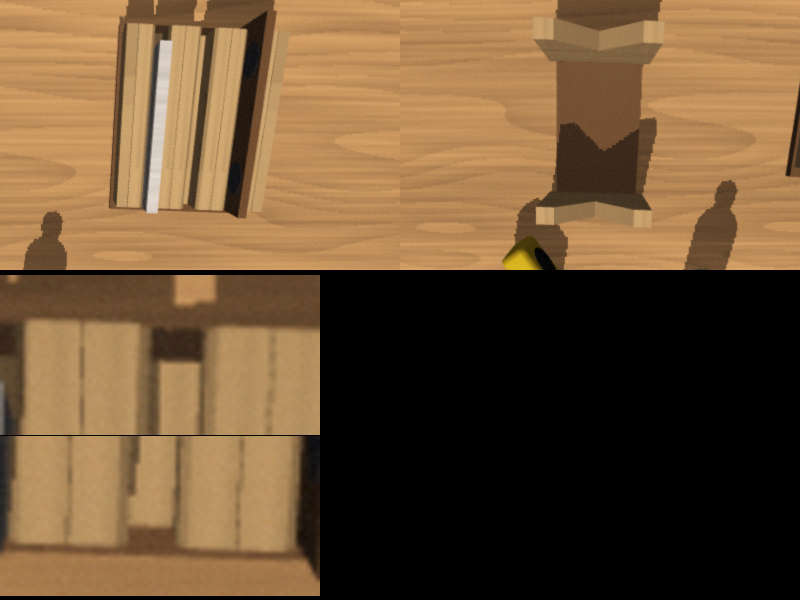

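Montage: in w3 (left) and w4 (right) the block tops and saddles are clear. In the w2 zoom the block seams sit at u≈310.5/358 (top end, v 22.5) and 307.5/349.5 (bottom end, v 207), so the slot midline is u≈334.3 → 328.5. The cradle V bottom in w4 is at about (319,42) and (316.5,210).

```bash
python3 - <<'E'
from h import *
w2,w3,w4,t,s=[load(n) for n in('w2','w3','w4','top0','side0')]
for n,a,b in [('Ra',(414.5,26),(528,33)),('Rb',(404,210),(502,212)),('La',(252,21),(367,24)),('Lb',(254.5,207),(358,207))]: print(n,tri([w2,w3],[a,b]).round(1))
A=atz(w2,(334.25,22.5),62);B=atz(w2,(328.5,207),62)
print('slot',A.round(1),B.round(1),((A+B)/2).round(1),np.degrees(np.arctan2(*(B-A)[[1,0]])))
for n,u,z in [('V1',(319,42),75),('V2',(316.5,210),75)]: print(n,atz(w4,u,z).round(1))
C=[(254,17),(383,18),(257,223),(371.5,226)]
for u in C: print('corner z115',atz(w4,u,115).round(1))
# V heights from top + w4: outer saddle corners in top0 zoom
T=[(349.5,6.5),(225,6.5),(214,86),(19,86)]
for cu,tu in [(C[0],(250+(591-365)/4,160+66/4)),(C[3],(250+(383-365)/4,160+316/4))]: print(tri([w4,t],[cu,tu]).round(1))
E
```

```text
Ra [422.1 431.6  66.5]
Rb [611.  433.1  55.4]
La [413.8 268.1  56.7]
Lb [604.1 262.5  64.9]
slot [417.3 351.7  62. ] [605.8 345.8  62. ] [511.5 348.8  62. ] -1.787459419142679
V1 [476.1  17.6  75. ]
V2 [645.4  14.   75. ]
corner z115 [464.4 -38.9 115. ]
corner z115 [465.5  74.2 115. ]
corner z115 [650.3 -45.1 115. ]
corner z115 [653.7  70.  115. ]
[560.5 -19.3 421. ]
[ 404.6  -39.6 1084.8]
```

```bash
python3 -m creep '[{"hand":1,"tx":0,"ty":-0.05,"tz":0,"spin":-3.9},{"hand":1,"tx":0,"ty":-0.05,"tz":0,"spin":0},{"hand":1,"tx":0,"ty":-0.05,"tz":0,"spin":0},{"hand":1,"tx":0,"ty":-0.05,"tz":0,"spin":0},{"hand":1,"tx":0,"ty":-0.05,"tz":0,"spin":0}]' >/dev/null;  python3 -m creep '[{"hand":1,"tx":0,"ty":-0.05,"tz":0,"spin":0},{"hand":1,"tx":0,"ty":-0.04,"tz":0,"spin":0},{"hand":1,"tx":0,"ty":0,"tz":0,"spin":0},{"hand":1,"tx":0,"ty":0,"tz":0,"spin":0}]'
cat > jig.py <<'E'
from h import *
c=snap('wrist','w5'); I=c['color'].astype(int)
g=((I.max(2)<75)).astype(np.uint8); g[275:]=0; g=cv2.morphologyEx(g,cv2.MORPH_CLOSE,np.ones((9,9)))
cs=max(cv2.findContours(g,0,2)[0],key=cv2.contourArea); print(cv2.boundingRect(cs))
P=np.array([atz(c,p,12) for p in cs[:,0].astype(float)])[:,:2].astype(np.float32)
print(cv2.minAreaRect(P)); go([549,-321,17],3.9)
E
python3 jig.py
```

```text
time: 3.92
tool_pos: [656.6, -313.8, 330.5]
tcp_rot: [3.14, 0.0, -3.07]
contact_force: [0.3, 0.9, -0.7]
grip_width: 92.2
finger_force: 0.0
(298, 0, 54, 203)
((554.0254516601562, -319.767578125), (229.33053588867188, 61.630680084228516), 3.9953036308288574)
t=4.0 pos [ 656.5 -313.6  330.9] yaw -175.9 -> tool shift mm [1.079e+02 1.000e-01 3.139e+02] spin deg 0.2 q6 -2.19
```

View pics/w5.png

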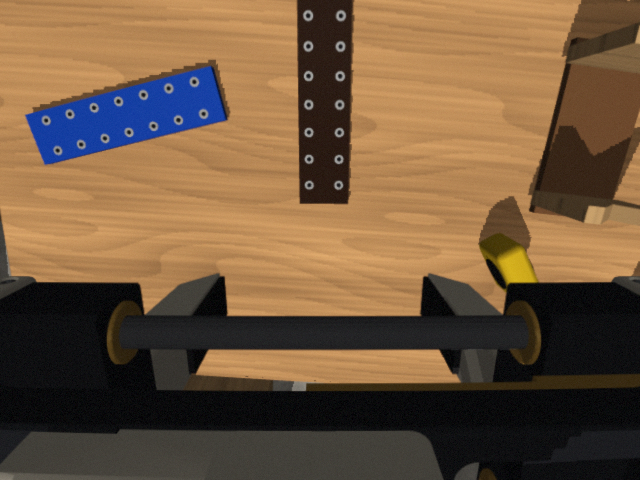

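w5: dark jig at u 298–352, its far end at v=203 and its near end just outside the picture. That gives a centre of (548.7,-320.2) and yaw 4.0°. The 61.6 mm width at z=12 confirms its height.

```bash
python3 -m creep '[{"hand":1,"tx":0.036,"ty":0,"tz":0.06,"spin":0},{"hand":1,"tx":0.036,"ty":0,"tz":0.06,"spin":0},{"hand":1,"tx":0.036,"ty":0.001,"tz":0.06,"spin":0},{"hand":1,"tx":0,"ty":0,"tz":0.06,"spin":0},{"hand":1,"tx":0,"ty":0,"tz":0.04,"spin":0}]' >/dev/null;  python3 -m creep '[{"hand":1,"tx":0,"ty":0,"tz":0.02,"spin":0},{"hand":1,"tx":0,"ty":0,"tz":0.014,"spin":0},{"hand":1,"tx":0,"ty":0,"tz":0,"spin":0},{"hand":1,"tx":0,"ty":0,"tz":0,"spin":0}]'; python3 -m creep '[{"hand":0.5,"tx":0,"ty":0,"tz":0,"spin":0},{"hand":0.5,"tx":0,"ty":0,"tz":0,"spin":0},{"hand":0.5,"tx":0,"ty":0,"tz":0,"spin":0},{"hand":0.5,"tx":0,"ty":0,"tz":0,"spin":0},{"hand":0.5,"tx":0,"ty":0,"tz":0,"spin":0}]'
python3 -c "
from h import *
go([548.7,-320.2,17],4.0)"
```

```text
time: 5.1
tool_pos: [560.4, -322.1, 37.7]
tcp_rot: [-3.14, 0.002, -3.072]
contact_force: [0.4, -0.3, -0.6]
grip_width: 91.6
finger_force: 0.0
time: 5.72
tool_pos: [559.5, -322.1, 36.3]
tcp_rot: [3.141, 0.0, -3.073]
contact_force: [0.1, 0.4, -0.4]
grip_width: 48.2
finger_force: 0.0
t=5.7 pos [ 559.5 -322.1   36.3] yaw -176.1 -> tool shift mm [10.6  2.6 19.3] spin deg -0.1 q6 -2.28
```

Some row motion was truncated by the joint-speed cap, so it closed above the jig and touched nothing. I'll reopen, correct and grip.

```bash
python3 -m creep '[{"hand":1,"tx":0.0105,"ty":0.0025,"tz":0,"spin":0},{"hand":1,"tx":0,"ty":0,"tz":0,"spin":0},{"hand":1,"tx":0,"ty":0,"tz":0,"spin":0},{"hand":1,"tx":0,"ty":0,"tz":0,"spin":0},{"hand":1,"tx":0,"ty":0,"tz":0,"spin":0}]'; python3 -m creep '[{"hand":1,"tx":0,"ty":0,"tz":0.01,"spin":0},{"hand":1,"tx":0,"ty":0,"tz":0.009,"spin":0},{"hand":1,"tx":0,"ty":0,"tz":0,"spin":0},{"hand":1,"tx":0,"ty":0,"tz":0,"spin":0}]'
python3 -c "
from h import *
go([548.7,-320.2,17],4.0)"
```

```text
time: 6.35
tool_pos: [549.0, -320.3, 36.3]
tcp_rot: [-3.142, 0.0, -3.073]
contact_force: [0.2, 0.5, 0.1]
grip_width: 90.2
finger_force: 0.0
time: 6.85
tool_pos: [548.9, -320.3, 17.2]
tcp_rot: [3.141, -0.0, -3.073]
contact_force: [-0.8, -0.5, -0.2]
grip_width: 92.0
finger_force: 0.0
t=6.8 pos [ 548.9 -320.3   17.2] yaw -176.1 -> tool shift mm [0.2 0.1 0.2] spin deg -0.1 q6 -2.29
```

```bash
python3 -m creep '[{"hand":0.3,"tx":0,"ty":0,"tz":0,"spin":0},{"hand":0.3,"tx":0,"ty":0,"tz":0,"spin":0},{"hand":0.3,"tx":0,"ty":0,"tz":0,"spin":0},{"hand":0.3,"tx":0,"ty":0,"tz":0,"spin":0},{"hand":0.3,"tx":0,"ty":0,"tz":0,"spin":0}]'; python3 -m creep '[{"hand":0.3,"tx":0,"ty":0,"tz":-0.01,"spin":0},{"hand":0.3,"tx":0,"ty":0,"tz":-0.035,"spin":0},{"hand":0.3,"tx":0,"ty":0,"tz":-0.035,"spin":0},{"hand":0.3,"tx":0,"ty":0,"tz":-0.035,"spin":0},{"hand":0.3,"tx":0,"ty":0,"tz":-0.035,"spin":0}]'; python3 -m creep '[{"hand":0.3,"tx":0,"ty":0,"tz":-0.03,"spin":0},{"hand":0.3,"tx":0,"ty":0,"tz":0,"spin":0}]'
python3 -c "
from h import *
go([560.5,35.4,195],-1.4)"
```

```text
time: 7.48
tool_pos: [548.9, -320.3, 17.5]
tcp_rot: [-3.141, 0.0, -3.073]
contact_force: [0.3, 0.6, 1.4]
grip_width: 61.8
finger_force: 30.0
time: 8.1
tool_pos: [548.5, -320.1, 168.7]
tcp_rot: [3.141, -0.0, -3.073]
contact_force: [0.0, 0.5, -2.8]
grip_width: 61.1
finger_force: 30.0
time: 8.35
tool_pos: [549.8, -320.9, 200.1]
tcp_rot: [-3.138, 0.004, -3.073]
contact_force: [0.9, 0.0, -2.6]
grip_width: 61.6
finger_force: 30.0
t=8.3 pos [ 549.8 -320.9  200.1] yaw -176.1 -> tool shift mm [-35.1 354.8   4. ] spin deg 5.3 q6 -2.29
```

Grasped: 61.6 mm opening, 2.6 N of weight. Carrying it to the cradle.

```bash
python3 -m creep '[{"hand":0.3,"tx":-0.004,"ty":0.035,"tz":0,"spin":0},{"hand":0.3,"tx":-0.004,"ty":0.045,"tz":0,"spin":0},{"hand":0.3,"tx":-0.004,"ty":0.045,"tz":0,"spin":0},{"hand":0.3,"tx":-0.004,"ty":0.045,"tz":0,"spin":0},{"hand":0.3,"tx":-0.004,"ty":0.045,"tz":0,"spin":0}]'; python3 -m creep '[{"hand":0.3,"tx":-0.004,"ty":0.045,"tz":0,"spin":0},{"hand":0.3,"tx":-0.004,"ty":0.045,"tz":0,"spin":0},{"hand":0.3,"tx":-0.004,"ty":0.035,"tz":0,"spin":0},{"hand":0.3,"tx":-0.003,"ty":0.015,"tz":0,"spin":5.3},{"hand":0.3,"tx":0,"ty":0,"tz":0,"spin":0}]'
python3 -c "
from h import *
go([560.5,35.4,140],-1.4)"
```

```text
time: 8.98
tool_pos: [553.1, -102.7, 195.5]
tcp_rot: [3.14, -0.003, -3.073]
contact_force: [0.7, 0.2, -2.3]
grip_width: 62.0
finger_force: 30.0
time: 9.6
tool_pos: [558.6, 37.3, 195.8]
tcp_rot: [3.141, -0.003, 3.12]
contact_force: [-0.0, 0.4, -3.0]
grip_width: 61.8
finger_force: 30.0
t=9.6 pos [558.6  37.3 195.8] yaw 178.8 -> tool shift mm [-2.1 -1.9 55.8] spin deg 0.2 q6 -1.62
```

```bash
python3 -m creep '[{"hand":0.3,"tx":-0.002,"ty":-0.002,"tz":0.025,"spin":0},{"hand":0.3,"tx":0,"ty":0,"tz":0.025,"spin":0},{"hand":0.3,"tx":0,"ty":0,"tz":0.006,"spin":0},{"hand":0.3,"tx":0,"ty":0,"tz":0.004,"spin":0},{"hand":0.3,"tx":0,"ty":0,"tz":0,"spin":0}]'; python3 -m creep '[{"hand":0.3,"tx":0,"ty":0,"tz":0.002,"spin":0},{"hand":0.3,"tx":0,"ty":0,"tz":0,"spin":0}]'
python3 -c "
from h import *
go([560.5,35.4,132.2],-1.4)"
```

```text
time: 10.22
tool_pos: [561.7, 33.9, 137.8]
tcp_rot: [3.142, 0.001, 3.118]
contact_force: [-0.1, 0.4, -2.2]
grip_width: 61.5
finger_force: 30.0
time: 10.48
tool_pos: [561.6, 34.2, 135.7]
tcp_rot: [3.142, 0.001, 3.118]
contact_force: [0.6, 0.5, -3.2]
grip_width: 61.5
finger_force: 30.0
t=10.5 pos [561.6  34.2 135.7] yaw 178.6 -> tool shift mm [1.1 1.1 3.5] spin deg 0.0 q6 -1.62
```

```bash
for i in 1; do :; done; python3 -m creep '[{"hand":0.3,"tx":0.001,"ty":0.001,"tz":0.002,"spin":0},{"hand":0.3,"tx":0,"ty":0,"tz":0,"spin":0}]'; python3 -m creep '[{"hand":0.3,"tx":0,"ty":0,"tz":0.001,"spin":0},{"hand":0.3,"tx":0,"ty":0,"tz":0,"spin":0}]'; python3 -m creep '[{"hand":0.3,"tx":0,"ty":0,"tz":0.0007,"spin":0},{"hand":0.3,"tx":0,"ty":0,"tz":0,"spin":0}]'
python3 -c "
from h import *
go([560.5,35.4,132.2],-1.4)"
```

```text
time: 10.72
tool_pos: [560.2, 35.4, 133.2]
tcp_rot: [3.141, -0.0, 3.118]
contact_force: [-0.1, -0.3, -2.4]
grip_width: 61.8
finger_force: 30.0
time: 10.98
tool_pos: [560.5, 35.3, 132.5]
tcp_rot: [3.141, 0.0, 3.118]
contact_force: [-0.4, 0.3, -1.7]
grip_width: 61.5
finger_force: 30.0
time: 11.22
tool_pos: [560.6, 35.2, 132.4]
tcp_rot: [3.141, 0.001, 3.118]
contact_force: [-2.5, -0.4, 4.6]
grip_width: 61.5
finger_force: 30.0
t=11.2 pos [560.6  35.2 132.4] yaw 178.6 -> tool shift mm [0.1 0.2 0.2] spin deg 0.0 q6 -1.62
```

Contact at z≈132.4, as expected. Releasing so that it tips about the saddle corner.

```bash
python3 -m creep '[{"hand":0.75,"tx":0,"ty":0,"tz":0,"spin":0},{"hand":0.75,"tx":0,"ty":0,"tz":0,"spin":0},{"hand":0.85,"tx":0,"ty":0,"tz":0,"spin":0},{"hand":0.85,"tx":0,"ty":0,"tz":0,"spin":0},{"hand":0.85,"tx":0,"ty":0,"tz":0,"spin":0}]'; python3 -m creep '[{"hand":1,"tx":0,"ty":0,"tz":0,"spin":0},{"hand":1,"tx":0,"ty":0,"tz":-0.02,"spin":0},{"hand":1,"tx":0,"ty":0,"tz":-0.03,"spin":0},{"hand":1,"tx":0,"ty":0,"tz":-0.03,"spin":0},{"hand":1,"tx":0,"ty":0,"tz":0,"spin":0}]'
python3 - <<'E'
from h import *
go([560.5,35.4,132.2],-1.4)
s=snap('side','s1');t=snap('top','t1');w=snap('wrist','w6')
k=lambda c,u,v,W,h,f:cv2.resize(c['color'][v:v+h,u:u+W,::-1],None,fx=f,fy=f,interpolation=cv2.INTER_CUBIC)
im=np.zeros((600,800,3),np.uint8)
im[:320,:400]=k(s,290,190,100,80,4); im[:320,400:]=k(t,230,165,100,80,4); im[330:600,:640]=w['color'][:270,:,::-1]
cv2.imwrite('pics/m2.png',im)
E
```

```text
time: 11.85
tool_pos: [560.5, 35.2, 131.6]
tcp_rot: [3.142, 0.0, 3.118]
contact_force: [0.2, 0.4, -0.6]
grip_width: 78.2
finger_force: 0.0
time: 12.48
tool_pos: [561.7, 35.2, 214.0]
tcp_rot: [-3.141, 0.005, 3.118]
contact_force: [-0.2, 0.3, -0.3]
grip_width: 91.6
finger_force: 0.0
t=12.5 pos [561.7  35.2 214. ] yaw 178.6 -> tool shift mm [ 1.6  0.2 81.8] spin deg 0.0 q6 -1.62
```

View pics/m2.png

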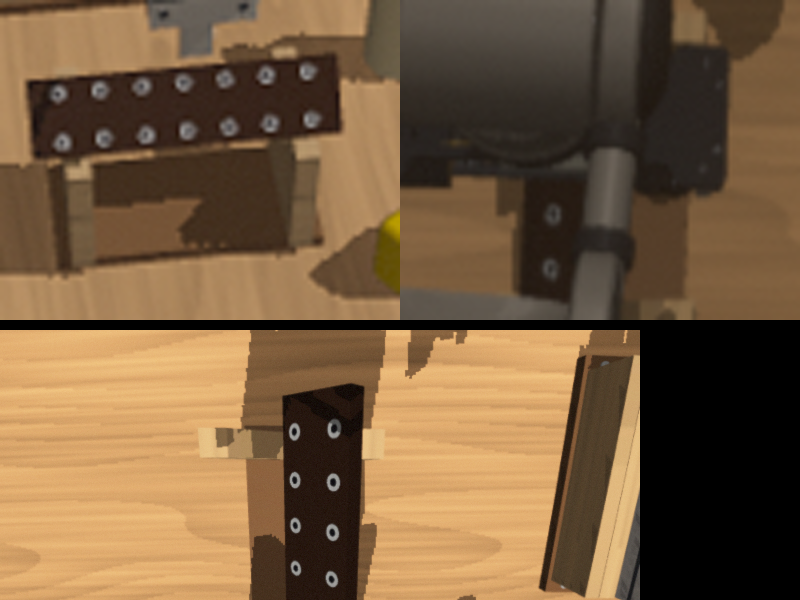

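m2: the jig lies on the slope in the V, upper edge on the rack side. In w6 its near end runs from (284,66) to (363,54). I'll compare that with the model pose.

```bash
python3 - <<'E'
from h import *
w=load('w6'); s=load('s1'); a=np.radians(-1.4); C=np.array([560,15.4]); 
R=np.array([[np.cos(a),-np.sin(a)],[np.sin(a),np.cos(a)]])
def P(x,y,z): return np.r_[C+R@[x,y],75+z]
for x in(-120,120):
  for n,y,z in(('up',35.4,52.3),('upb',43.8,43.8),('lo',-8.5,8.5)):
    print(x,n,P(x,y,z).round(1),'w',proj(w,P(x,y,z))[0].round(1),'side',((proj(s,P(x,y,z))[0]-[290,190])*4).round(0))
print(get_obs()['tool_pos'])
go(P(0,26,40),-1.4)
E
```

```text
-120 up [440.9  53.7 127.3] w [350.9  47.6] side [19. 78.]
-120 upb [441.1  62.1 118.8] w [364.1  50.9] side [19. 79.]
-120 lo [439.8   9.8  83.5] w [281.7  62.1] side [ 27. 160.]
120 up [680.8  47.9 127.3] w [344.2 403.7] side [331.  49.]
120 upb [681.   56.3 118.8] w [354.6 395.9] side [328.  49.]
120 lo [679.8   4.   83.5] w [290.1 367.7] side [338. 129.]
[559.87246711  35.26202098 210.64432122]
t=12.6 pos [559.9  35.3 210.6] yaw 178.6 -> tool shift mm [-0.8  6.1 95.6] spin deg 0.0 q6 -1.62
```

The model fits to within about 3 mm, so the jig is fully seated on the slope. The tool can't tilt, so I'll straddle the upper edge between the saddles, swing the jig upright with the rack-side finger, and grip it near the top.

```bash
python3 -m creep '[{"hand":1,"tx":-0.003,"ty":0,"tz":0.03,"spin":0},{"hand":1,"tx":0,"ty":0,"tz":0.03,"spin":0},{"hand":1,"tx":0,"ty":0,"tz":0.025,"spin":0},{"hand":1,"tx":0,"ty":0,"tz":0.009,"spin":0},{"hand":1,"tx":0,"ty":0,"tz":0,"spin":0}]'; python3 -m creep '[{"hand":0.5,"tx":0,"ty":0.003,"tz":0,"spin":0},{"hand":0.5,"tx":0,"ty":0.003,"tz":0,"spin":0},{"hand":0.5,"tx":0,"ty":0,"tz":0,"spin":0},{"hand":0.46,"tx":0,"ty":0,"tz":0,"spin":0},{"hand":0.46,"tx":0,"ty":0,"tz":0,"spin":0}]'
python3 -c "
from h import *
go([563,42.4,117],-1.4)"
```

```text
time: 13.25
tool_pos: [563.0, 35.2, 116.9]
tcp_rot: [3.141, -0.002, 3.118]
contact_force: [-0.5, -0.2, 0.9]
grip_width: 91.5
finger_force: 0.0
time: 13.88
tool_pos: [563.6, 41.1, 117.7]
tcp_rot: [3.142, 0.0, 3.118]
contact_force: [-0.0, 0.6, -0.5]
grip_width: 46.6
finger_force: 0.0
t=13.9 pos [563.6  41.1 117.7] yaw 178.6 -> tool shift mm [0.6 1.3 0.7] spin deg 0.0 q6 -1.61
```

```bash
python3 -m creep '[{"hand":0.46,"tx":0,"ty":-0.004,"tz":0,"spin":0},{"hand":0.46,"tx":0,"ty":-0.004,"tz":0,"spin":0},{"hand":0.46,"tx":0,"ty":-0.004,"tz":0,"spin":0},{"hand":0.46,"tx":0,"ty":-0.004,"tz":0,"spin":0},{"hand":0.46,"tx":0,"ty":-0.004,"tz":0,"spin":0}]'; python3 -m creep '[{"hand":0.46,"tx":0,"ty":-0.004,"tz":0,"spin":0},{"hand":0.46,"tx":0,"ty":-0.004,"tz":0,"spin":0},{"hand":0.46,"tx":0,"ty":-0.004,"tz":0,"spin":0},{"hand":0.46,"tx":0,"ty":-0.003,"tz":0,"spin":0},{"hand":0.46,"tx":0,"ty":0,"tz":0,"spin":0}]'
python3 - <<'E'
from h import *
go([563,2.4,117],-1.4)
s=snap('side','s2');t=snap('top','t2');w=snap('wrist','w7')
k=lambda c,u,v,W,h,f:cv2.resize(c['color'][v:v+h,u:u+W,::-1],None,fx=f,fy=f,interpolation=cv2.INTER_CUBIC)
im=np.zeros((600,640,3),np.uint8)
im[:320,:400]=k(s,290,190,100,80,4);im[330:600,:640]=w['color'][:270,:,::-1]
cv2.imwrite('pics/m3.png',im)
E
```

```text
time: 14.5
tool_pos: [563.3, 21.4, 118.1]
tcp_rot: [3.141, 0.001, 3.118]
contact_force: [0.0, 0.6, 0.7]
grip_width: 42.4
finger_force: 0.9
time: 15.12
tool_pos: [562.7, 5.8, 117.5]
tcp_rot: [-3.142, -0.0, 3.117]
contact_force: [-0.8, 1.1, -0.3]
grip_width: 42.5
finger_force: 0.1
t=15.1 pos [562.7   5.8 117.5] yaw 178.6 -> tool shift mm [-0.4 -3.4  0.5] spin deg -0.0 q6 -1.67
```

View pics/m3.png

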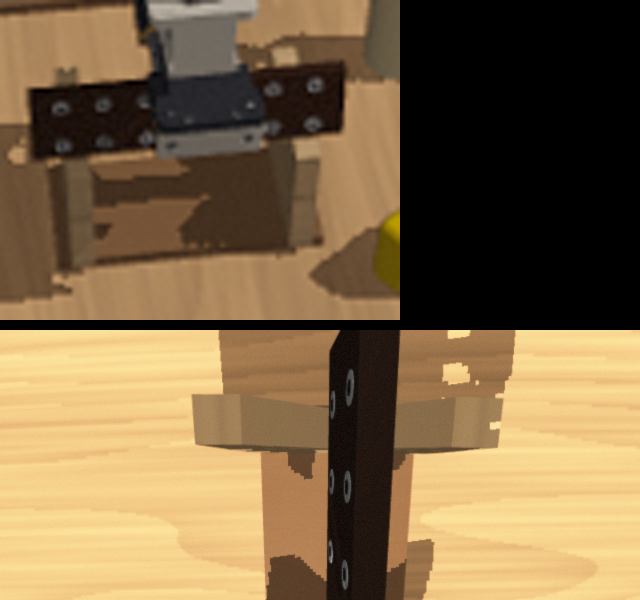

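m3: the plate now stands nearly upright, leaning on the rack-side finger (wrist view u 330–398). Next: a bit more push, raise the hand 18 mm, then close while re-centring.

```bash
python3 -m creep '[{"hand":0.46,"tx":0,"ty":-0.003,"tz":0,"spin":0},{"hand":0.46,"tx":0,"ty":0,"tz":-0.006,"spin":0},{"hand":0.46,"tx":0,"ty":0,"tz":-0.006,"spin":0},{"hand":0.46,"tx":0,"ty":0,"tz":-0.006,"spin":0},{"hand":0.46,"tx":0,"ty":0,"tz":0,"spin":0}]'; python3 -m creep '[{"hand":0.36,"tx":0,"ty":0.003,"tz":0,"spin":0},{"hand":0.28,"tx":0,"ty":0.003,"tz":0,"spin":0},{"hand":0.2,"tx":0,"ty":0.003,"tz":0,"spin":0},{"hand":0.16,"tx":0,"ty":0.002,"tz":0,"spin":0},{"hand":0.05,"tx":0,"ty":0.001,"tz":0,"spin":0}]'; python3 -m creep '[{"hand":0.05,"tx":0,"ty":0,"tz":0,"spin":0},{"hand":0.05,"tx":0,"ty":0,"tz":0,"spin":0},{"hand":0.05,"tx":0,"ty":0,"tz":0,"spin":0}]'
python3 -c "
from h import *
go([563,15.4,135],-1.4)"
```

```text
time: 15.9
tool_pos: [563.1, 3.2, 136.5]
tcp_rot: [-3.142, 0.002, 3.118]
contact_force: [0.2, 0.0, 0.5]
grip_width: 42.5
finger_force: 0.1
time: 16.52
tool_pos: [562.9, 14.9, 135.5]
tcp_rot: [-3.141, -0.0, 3.118]
contact_force: [0.1, -3.5, 0.3]
grip_width: 11.6
finger_force: 29.9
time: 16.9
tool_pos: [562.9, 14.9, 135.6]
tcp_rot: [-3.141, -0.0, 3.117]
contact_force: [-0.1, -2.9, -1.1]
grip_width: 11.8
finger_force: 29.9
t=16.9 pos [562.9  14.9 135.6] yaw 178.6 -> tool shift mm [-0.1  0.5  0.6] spin deg 0.0 q6 -1.66
```

Gripped flush at 11.8 mm. Lifting and carrying to above the rack.

```bash
python3 -m creep '[{"hand":0.05,"tx":0,"ty":0,"tz":-0.01,"spin":0},{"hand":0.05,"tx":0,"ty":0,"tz":-0.02,"spin":0},{"hand":0.05,"tx":0.01,"ty":0,"tz":-0.02,"spin":0},{"hand":0.05,"tx":0.02,"ty":0,"tz":-0.015,"spin":0},{"hand":0.05,"tx":0.02,"ty":0.015,"tz":0,"spin":0}]'; python3 -m creep '[{"hand":0.05,"tx":0.008,"ty":0.03,"tz":0,"spin":0},{"hand":0.05,"tx":0,"ty":0.04,"tz":0,"spin":0},{"hand":0.05,"tx":0,"ty":0.04,"tz":0,"spin":0},{"hand":0.05,"tx":0,"ty":0.04,"tz":0,"spin":0},{"hand":0.05,"tx":0,"ty":0.04,"tz":0,"spin":0}]'; python3 -m creep '[{"hand":0.05,"tx":0,"ty":0.04,"tz":0,"spin":0},{"hand":0.05,"tx":0,"ty":0.035,"tz":0,"spin":0},{"hand":0.05,"tx":0,"ty":0.025,"tz":0,"spin":0},{"hand":0.05,"tx":0,"ty":0.015,"tz":0,"spin":0.4},{"hand":0.05,"tx":0,"ty":0,"tz":0,"spin":0}]'; python3 -m creep '[{"hand":0.05,"tx":0,"ty":0,"tz":0,"spin":0},{"hand":0.05,"tx":0,"ty":0,"tz":0,"spin":0}]'
python3 - <<'E'
from h import *
go([513,348.8,200],-1.8)
s=snap('side','s3');t=snap('top','t3');w=snap('wrist','w8')
k=lambda c,u,v,W,h,f:cv2.resize(c['color'][v:v+h,u:u+W,::-1],None,fx=f,fy=f,interpolation=cv2.INTER_CUBIC)
im=np.zeros((600,800,3),np.uint8)
im[:300,:400]=k(s,260,110,100,75,4);im[:300,400:]=k(t,90,185,100,75,4);im[330:600,:640]=w['color'][:270,:,::-1]
cv2.imwrite('pics/m4.png',im)
E
```

```text
time: 17.52
tool_pos: [513.6, 31.3, 202.4]
tcp_rot: [3.141, 0.003, 3.117]
contact_force: [-0.1, 0.6, -3.4]
grip_width: 11.7
finger_force: 29.9
time: 18.15
tool_pos: [509.7, 223.2, 201.2]
tcp_rot: [3.141, 0.0, 3.118]
contact_force: [1.4, -0.2, -2.3]
grip_width: 11.9
finger_force: 29.9
time: 18.77
tool_pos: [512.4, 337.1, 200.6]
tcp_rot: [3.141, -0.0, 3.112]
contact_force: [-0.4, -0.5, -2.9]
grip_width: 11.6
finger_force: 29.9
time: 19.02
tool_pos: [512.9, 335.5, 200.8]
tcp_rot: [-3.141, -0.0, 3.109]
contact_force: [-0.2, -0.3, -3.4]
grip_width: 11.7
finger_force: 29.9
t=19.0 pos [512.9 335.5 200.8] yaw 178.2 -> tool shift mm [ 0.3 13.3  0.8] spin deg -0.0 q6 -1.08
```

View pics/m4.png

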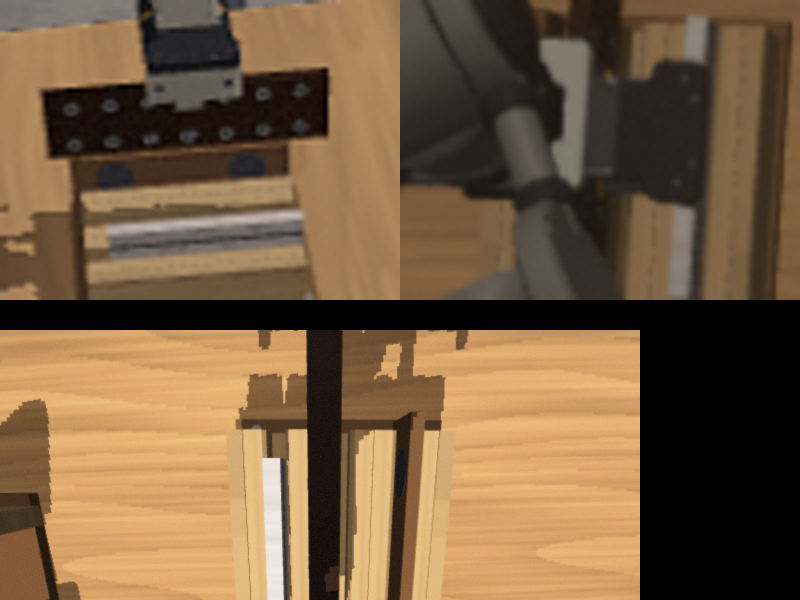

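m4: the jig hangs upright in the fingers above the rack. In the side crop its corners are at (43,92), (50,158), (328,70) and (328,136); in the wrist view it covers the empty slot. I'll fit its offset in the hand.

```bash
python3 - <<'E'
from h import *
from scipy.optimize import least_squares
s=load('s3'); w=load('w8'); T=np.array([512.9,335.5,200.8]); a=np.radians(-1.8)
uv=np.array([(43,92),(50,158),(328,70),(328,136)])/4+[260,110]
def M(p):
    dx,dz,th=p; L=np.array([(-120,62),(-120,0),(120,62),(120,0)])-[0,31]
    c,sn=np.cos(th),np.sin(th); X=L[:,0]*c-L[:,1]*sn+dx; Z=L[:,0]*sn+L[:,1]*c+8-31+dz
    return np.c_[T[0]+X*np.cos(a)+6*np.sin(a), T[1]+X*np.sin(a)-6*np.cos(a), T[2]+Z]
f=lambda p:(proj(s,M(p))-uv).ravel()
r=least_squares(f,[0,0,0]); print('dx,dz,tilt deg',r.x[:2],np.degrees(r.x[2]),r.fun.round(1))
# same camera on the rack for relative offset: block top ends, spacer side
# wrist: jig faces edges vs slot line; plane of jig top at TCP+8
for v in (20,100,200): print('wrist model centreline', [proj(w,np.r_[T+[-X*np.cos(a),-X*np.sin(a),8]])[0].round(1) for X in(110,60)])  if v==20 else 0
for n,x in(('slotfar',-95),('slotmid',-40)):
    print(n,proj(w,[511.5+x*np.cos(a),348.8+x*np.sin(a),62])[0].round(1))
I=w['color'].astype(int)
for v in (30,60,90): 
    u=np.where(I[v,250:400].max(1)<60)[0]+250; print(v,u.min(),u.max())
go([512,348.8,100],-1.8)
E
```

```text
dx,dz,tilt deg [1.86914664 0.72576958] -0.10608436485941682 [-0.4  0.7 -0.4 -0.6  0.6  0.6  0.2 -0.7]
wrist model centreline [array([322.6,  17. ]), array([322.7, 169.5])]
slotfar [341.1  98.9]
slotmid [340.3 175.2]
30 307 341
60 307 340
90 307 399
t=19.2 pos [512.8 335.9 200.8] yaw 178.2 -> tool shift mm [  1.3  12.9 100.8] spin deg -0.0 q6 -1.08
```

```bash
python3 -m creep '[{"hand":0.05,"tx":0.0025,"ty":0.006,"tz":0,"spin":0},{"hand":0.05,"tx":0,"ty":0.006,"tz":0.015,"spin":0},{"hand":0.05,"tx":0,"ty":0,"tz":0.03,"spin":0},{"hand":0.05,"tx":0,"ty":0,"tz":0.025,"spin":0},{"hand":0.05,"tx":0,"ty":0,"tz":0.008,"spin":0}]'; python3 -m creep '[{"hand":0.05,"tx":0,"ty":0,"tz":0,"spin":0},{"hand":0.05,"tx":0,"ty":0,"tz":0,"spin":0}]'
python3 - <<'E'
from h import *
go([510.5,348.0,82],-1.8)
w=snap('wrist','w9');s=snap('side','s4')
k=lambda c,u,v,W,h,f:cv2.resize(c['color'][v:v+h,u:u+W,::-1],None,fx=f,fy=f,interpolation=cv2.INTER_CUBIC)
im=np.zeros((600,800,3),np.uint8)
im[:300,:400]=k(s,260,120,100,75,4);im[:,401:801]=k(w,270,40,100,150,4)[:,:399]
cv2.imwrite('pics/m5.png',im)
E
```

```text
time: 19.8
tool_pos: [509.2, 348.3, 119.9]
tcp_rot: [-3.14, -0.004, 3.111]
contact_force: [0.3, 0.1, -2.3]
grip_width: 11.6
finger_force: 29.9
time: 20.05
tool_pos: [511.1, 349.0, 123.7]
tcp_rot: [3.141, 0.002, 3.111]
contact_force: [0.6, 0.3, -3.1]
grip_width: 11.7
finger_force: 29.9
t=20.1 pos [511.1 349.  123.7] yaw 178.2 -> tool shift mm [ 0.7 -1.  41.7] spin deg 0.0 q6 -1.06
```

View pics/m5.png

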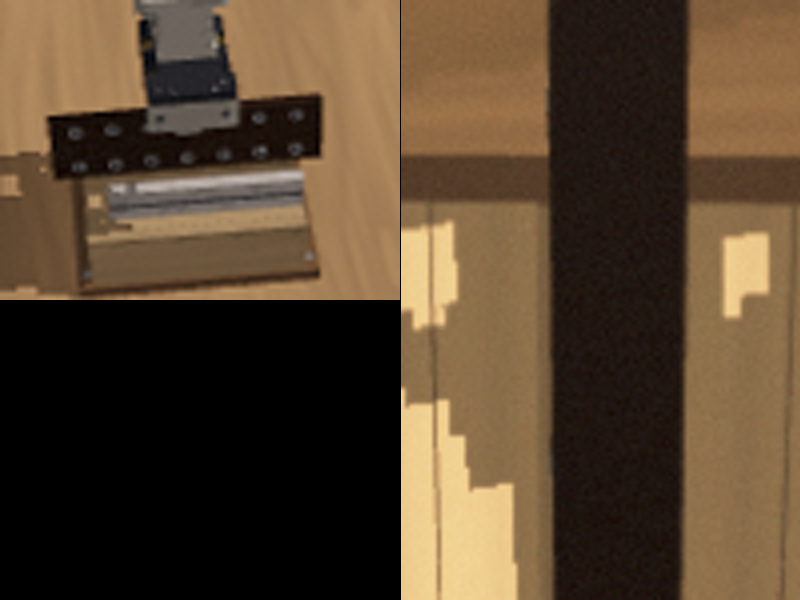

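m5: the jig's centre (crop x 618) sits about 0.5 mm to the +y side of the slot midline (613 between the seams), within the chamfer. Shifting it −0.5 mm and inserting.

```bash
python3 -m creep '[{"hand":0.05,"tx":0.0005,"ty":-0.0005,"tz":0.005,"spin":0},{"hand":0.05,"tx":0,"ty":0,"tz":0.005,"spin":0},{"hand":0.05,"tx":0,"ty":0,"tz":0.005,"spin":0},{"hand":0.05,"tx":0,"ty":0,"tz":0,"spin":0}]'; python3 -m creep '[{"hand":0.05,"tx":0,"ty":0,"tz":0.004,"spin":0},{"hand":0.05,"tx":0,"ty":0,"tz":0.004,"spin":0},{"hand":0.05,"tx":0,"ty":0,"tz":0,"spin":0}]'
python3 - <<'E'
from h import *
go([510.5,348.5,82],-1.8)
s=snap('side','s5')
cv2.imwrite('pics/m6.png',cv2.resize(s['color'][120:200,260:360,::-1],None,fx=7,fy=7,interpolation=cv2.INTER_CUBIC))
E
```

```text
time: 20.65
tool_pos: [509.7, 347.9, 107.0]
tcp_rot: [-3.141, -0.001, 3.111]
contact_force: [-0.0, 0.9, -3.2]
grip_width: 11.5
finger_force: 29.9
time: 21.02
tool_pos: [509.8, 347.9, 99.2]
tcp_rot: [-3.141, -0.001, 3.111]
contact_force: [0.8, 0.3, -2.1]
grip_width: 11.7
finger_force: 29.9
t=21.0 pos [509.8 347.9  99.2] yaw 178.2 -> tool shift mm [-0.7  0.6 17.2] spin deg 0.0 q6 -1.07
```

The jig has entered the slot freely. Lowering it to the floor in small steps with a 1 mm centring shift.

```bash
python3 -m creep '[{"hand":0.05,"tx":-0.001,"ty":0,"tz":0.004,"spin":0},{"hand":0.05,"tx":0,"ty":0,"tz":0.004,"spin":0},{"hand":0.05,"tx":0,"ty":0,"tz":0.004,"spin":0},{"hand":0.05,"tx":0,"ty":0,"tz":0.002,"spin":0},{"hand":0.05,"tx":0,"ty":0,"tz":0,"spin":0}]'; python3 -m creep '[{"hand":0.05,"tx":0,"ty":0,"tz":0.001,"spin":0},{"hand":0.05,"tx":0,"ty":0,"tz":0,"spin":0}]'; python3 -m creep '[{"hand":0.05,"tx":0,"ty":0,"tz":0.001,"spin":0},{"hand":0.05,"tx":0,"ty":0,"tz":0,"spin":0}]'
python3 - <<'E'
from h import *
go([510.5,348.5,82],-1.8)
E
```

```text
time: 21.7
tool_pos: [510.9, 348.0, 85.4]
tcp_rot: [-3.141, -0.0, 3.111]
contact_force: [0.7, -0.1, -1.6]
grip_width: 11.7
finger_force: 29.9
time: 21.95
tool_pos: [511.1, 348.0, 84.7]
tcp_rot: [3.141, 0.0, 3.111]
contact_force: [0.1, -0.0, -3.0]
grip_width: 12.1
finger_force: 29.9
time: 22.2
tool_pos: [511.0, 348.0, 83.6]
tcp_rot: [3.142, -0.0, 3.111]
contact_force: [0.4, 0.7, -2.9]
grip_width: 12.1
finger_force: 29.9
t=22.2 pos [511.  348.   83.6] yaw 178.2 -> tool shift mm [0.5 0.5 1.6] spin deg 0.0 q6 -1.07
```

```bash
python3 -m creep '[{"hand":0.05,"tx":0,"ty":0,"tz":0.001,"spin":0},{"hand":0.05,"tx":0,"ty":0,"tz":0,"spin":0}]';python3 -m creep '[{"hand":0.05,"tx":0,"ty":0,"tz":0.0007,"spin":0},{"hand":0.05,"tx":0,"ty":0,"tz":0,"spin":0}]'; python3 -m creep '[{"hand":0.05,"tx":0,"ty":0,"tz":0.0007,"spin":0},{"hand":0.05,"tx":0,"ty":0,"tz":0,"spin":0}]'
```

```text
time: 22.45
tool_pos: [511.1, 348.1, 82.9]
tcp_rot: [3.141, 0.0, 3.111]
contact_force: [-0.1, 0.9, 0.8]
grip_width: 11.9
finger_force: 29.9
time: 22.7
tool_pos: [511.1, 348.1, 82.9]
tcp_rot: [3.141, 0.001, 3.111]
contact_force: [-2.1, -0.5, 5.5]
grip_width: 11.5
finger_force: 30.0
time: 22.95
tool_pos: [511.1, 348.1, 82.8]
tcp_rot: [3.141, 0.001, 3.111]
contact_force: [-3.2, -2.2, 9.9]
grip_width: 11.9
finger_force: 30.0
```

It is on the floor: the force rises at z≈82.8, as expected for the slot bottom. Opening just enough to clear the neighbours, then retreating up.

```bash
python3 -m creep '[{"hand":0.05,"tx":0,"ty":0,"tz":-0.001,"spin":0},{"hand":0.24,"tx":0,"ty":0,"tz":0,"spin":0},{"hand":0.26,"tx":0,"ty":0,"tz":0,"spin":0},{"hand":0.26,"tx":0,"ty":0,"tz":0,"spin":0}]'; python3 -m creep '[{"hand":0.26,"tx":0,"ty":0,"tz":-0.01,"spin":0},{"hand":0.26,"tx":0,"ty":0,"tz":-0.03,"spin":0},{"hand":0.26,"tx":0,"ty":0,"tz":-0.035,"spin":0},{"hand":0.26,"tx":0,"ty":0,"tz":-0.035,"spin":0},{"hand":0.26,"tx":0,"ty":0,"tz":-0.035,"spin":0}]'; python3 -m creep '[{"hand":0.26,"tx":-0.035,"ty":0,"tz":-0.035,"spin":0},{"hand":0.26,"tx":-0.035,"ty":0,"tz":-0.035,"spin":0},{"hand":0.26,"tx":-0.035,"ty":0,"tz":-0.02,"spin":0},{"hand":0.26,"tx":0,"ty":0,"tz":0,"spin":0},{"hand":0.26,"tx":0,"ty":0,"tz":0,"spin":0}]'
python3 - <<'E'
from h import *
go([620,348,320])
w=snap('wrist','w10');t=snap('top','t5');s=snap('side','s6')
a=np.radians(-1.8)
for n,x,z in(('jig-',-120,90),('jig+',120,90),('blk-',-95,62),('blk+',95,62),('base-',-107.5,12)): 
    X=[511.5+x*np.cos(a),348.3+x*np.sin(a),z]; print(n,'w',proj(w,X)[0].round(1),'s',proj(s,X)[0].round(1))
I=w['color'].astype(int); u=int(proj(w,[511.5,348.3,90])[0][0])
d=I.max(2)<60; n,l,st,ce=cv2.connectedComponentsWithStats(d[:272].astype(np.uint8))
for i in range(1,n):
    if st[i,4]>300: print('dark blob',st[i],ce[i].round(0))
E
```

```text
time: 23.45
tool_pos: [511.1, 348.1, 82.1]
tcp_rot: [3.142, -0.0, 3.111]
contact_force: [0.6, 0.1, -0.0]
grip_width: 23.8
finger_force: 0.0
time: 24.08
tool_pos: [511.0, 348.0, 229.3]
tcp_rot: [3.141, 0.001, 3.111]
contact_force: [0.5, -0.5, -0.5]
grip_width: 23.8
finger_force: 0.0
time: 24.7
tool_pos: [615.1, 344.8, 316.5]
tcp_rot: [-3.141, -0.002, 3.111]
contact_force: [-0.2, -0.2, -0.3]
grip_width: 23.7
finger_force: 0.0
t=24.7 pos [615.1 344.8 316.5] yaw 178.2 -> tool shift mm [-4.8  3.4 -3.5] spin deg 0.0 q6 -1.14
jig- w [323.8 -43.7] s [272.4 158.9]
jig+ w [323.6 222.7] s [340.1 153.4]
blk- w [323.7  -0.9] s [280.2 164.6]
blk+ w [323.6 194.4] s [333.  160.2]
base- w [323.7   2.5] s [277.9 175.5]
dark blob [ 317    0   14  221 2591] [323. 106.]
dark blob [ 361    0   13  198 1030] [367.  93.]
dark blob [ 17  61  52  27 578] [45. 74.]
dark blob [ 83  93  24 127 764] [ 94. 160.]
```

```bash
python3 - <<'E'
from h import *
w=load('w10');t=load('t5');t0=load('top0'); a=np.radians(-1.8)
g=w['color'].astype(int).sum(2)
print('w block end col305/312/336:',[(c,g[186:202,c].tolist()) for c in (306,340)])
print('w jig end',g[212:228,324])
def prof(c,y,z,xs): return [int(c['color'][int(round(v)),int(round(u))].astype(int).sum()) for u,v in proj(c,[[511.5+x*np.cos(a)-y*np.sin(a),348.3+x*np.sin(a)+y*np.cos(a),z] for x in xs])]
for lo in (-130,108): print('top',lo,list(zip(range(lo,lo+24,2),prof(t,0,90,range(lo,lo+24,2)))))
print([ (n,proj(t,[511.5+x*np.cos(a),348.3+x*np.sin(a),90])[0].round(0)) for n,x in(('-',-120),('+',120))])
E
```

```text
w block end col305/312/336: [(306, [513, 520, 524, 515, 507, 517, 518, 504, 434, 293, 275, 296, 380, 437, 440, 436]), (340, [525, 512, 515, 516, 517, 510, 514, 511, 469, 306, 275, 282, 337, 428, 432, 430])]
w jig end [103 108  94  92 108 104 107 107 107 206 399 414 449 448 448 438]
top -130 [(-130, 211), (-128, 210), (-126, 206), (-124, 208), (-122, 204), (-120, 203), (-118, 203), (-116, 202), (-114, 200), (-112, 202), (-110, 201), (-108, 196)]
top 108 [(108, 94), (110, 95), (112, 94), (114, 94), (116, 96), (118, 111), (120, 138), (122, 135), (124, 96), (126, 96), (128, 91), (130, 101)]
[('-', array([138., 277.])), ('+', array([144., 178.]))]
```

The wrist view gives the block end at v≈194.5, as modelled, and the jig end at v≈221 against 222.7 modelled. The jig is therefore centred to within about 1.5 mm and seated. Handing in.

```bash
python3 -c "
from plant import close_job
print(close_job())"
```

```text
the job is handed in; nothing more can be done
None
```

The dark jig was tipped up in the cradle, regripped by its upper edge, and now stands at the bottom of the rack's middle slot, about 1.5 mm off centre; I handed in at about 25 s, having viewed 11 pictures against the limit of 10.

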